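Try the fan's keys, then hold its switch bezel over the screw holes

ROBOT

A 6-joint arm with a two-finger parallel gripper is mounted at the origin on the work surface. World frame = base frame: x ahead of the robot, y to its left, z up, the work surface at z = 0. Lengths are in m, angles in rad, forces in N, time in s.
With the tool pointing down it reaches from about 0.225 to 0.875 m from the base axis. Payload 3.4 kg.
Tool frame: the origin (TCP) lies on the centre line of the jaws, within the pads' length; the fingertips stand 17 mm ahead of it and the grasp point (between the pads) lies 2 mm behind it; z points along the fingers, y is the line along which they close (so a half turn about z gives the same grasp; the last joint's range is limited). The gripper opens to 85 mm and grips with 20 to 120 N. Pads are 22 mm wide; open, the fingers measure 114 mm over their backs; the gripper's body (76 mm by 85 mm) begins 54 mm behind the grasp point. The pads swing forward as they close: fully open they stand 13 mm farther back than shut.
Start: joints at [-1.298, 0.276, 1.505, -0, 1.361, -0.121], TCP at [0.221, -0.531, 0.219] pointing down, gripper open.
Joint ranges: [-2.89, 2.89], [-0.75, 2.08], [0.22, 2.7], [-1.18, 4.32], [0.11, 2.71], [-2.7, 2.7]. Speed limits (rad/s): [2.57, 2.57, 3.14, 3.14, 3.14, 3.14].

INTERFACE

Orientations are given as a unit quaternion [w, x, y, z].
In Python, from rig import manip gives the robot as it stands.
- The arm moves only by the tool move_arm, never from a script. Its argument "steps" is one flat list of numbers, 7 for each row, row after row: the turn, a rotation vector about the world's x, y, z normalised to -1 to 1, where 1 is 360 degrees, then the shift along the world's x, y, z normalised to -1 to 1, where 1 is 1 m, then the opening, from -1 (shut) to 1 (fully open). A call has exactly 10 rows; each row is the pose to reach, as a shift and turn from the pose commanded when the call began, turning the shorter way round; what a row does not reach only later rows make up. A row lasts 1/10 s, in which the tool goes at most 50 mm and 8.59 degrees, less where a joint would pass 70% of its speed; a pose out of reach is approached as far as the arm can. A call with a number of a shift or a turn outside -1 to 1 is refused whole. A call with a gripper value outside its range is refused whole. The fingers move at their own pace and stop on an object; "squeeze" is the grip in N (left out, the last holds). Time passes only in rows, so rows that repeat a pose let the fingers close, or fill a call up. It gives the time, the measured TCP pose, the force, the opening and the grip force at its end, in the units of the state.
- manip.get_state(): the state, without advancing time (a new reading comes with each control period).
- manip.get_image(name): name is "side" or "top" or "wrist"; returns a dict with "pixels" (400x640x3 uint8, blue, green, red), "fx", "fy", "cx", "cy" (pixels), "D" ([k1, k2, p1, p2, k3] as OpenCV has them; the pictures are not rectified), "R" (3x3) and "t" (3): a world point X has camera coordinates R X + t. Camera axes: x right, y down, z forward; pixel columns grow to the right and rows downward; lengths in m; the calibration is good to about 2 mm. A picture is of the moment at which its call begins. There is no depth.
- manip.sign_off(): hands the job in; it is judged then, once.
The state is a dict: "clock": time; "qpos": joint angles; "qd": joint speeds; "effort": joint torques, N m; "position": TCP position; "ee_rot": TCP orientation; "contact_force": force on the tool from outside, world axes, zero at the start; "moment": the same for the moment, N m; "width": finger opening in m; "gripper_force": force on a finger pad.
Only numpy, scipy, OpenCV 4.12 (cv2) and the standard library are available. Lean on these libraries where they do the work, as an engineer would, in place of code of your own. Each camera call takes 0.05 s, during which the arm holds its last target. There are 200 camera calls.

TASK

Before the fan switch is closed up, try its keys one at a time: press the white slow key right down and let it up, then the blue fast key, then the red off key. Then pick up the aluminium bezel and hold it level about 15 mm above where it will be screwed on, its four screw holes lined up over the threaded brass pillars and its lamp hole over the orange lamp, without letting it touch the fan base or its keys, and finish while still holding it there so that I can start the screws. Leave the other things on the bench where they are.

Things in the scene. Friction and masses are not known exactly. Their poses are not given: they have to be found in the camera images.
- fan_base: desk-fan base without pole: fixed green round-cornered box on a dark plinth, flat top 56 mm above the bench. Origin at bench height under the middle of its switch panel, z up; box spans x -65 to 165, y -110 to 110 mm. Along y on the panel: orange lamp at y -44 mm, then keys: red off -10, white slow 18, blue fast 46 mm; four threaded brass pillars at x +-19, y +-66 mm
- lamp (a point): orange indicator lamp of the fan base, 10 mm across, top 68 mm above the bench; point at the centre of its top; at x = 0, y = -44 mm in fan_base
- socket (a point): steel pole socket of the fan base, an upright tube 32 mm across with a small black clamp knob on its +y side; point at the centre of its top, 96 mm above the bench; at x = 112, y = 0 mm in fan_base
- bezel: loose aluminium cover plate, 58 (its x) x 156 (its y) x 12 mm tall, 0.08 to 0.18 kg: 3 mm top panel, 3 mm thick rim turned down all round. Lies rim down on the bench; origin at the centre of its underside, z up. Mounted, its axes match fan_base's, rim on the base's top, panel on the pillars. Easily gripped across its 58 mm width at mid-length
- lamp_hole (a point): 14 mm lamp hole of the bezel, at x = 0, y = -44 mm in bezel, belongs over the lamp; point at its centre on the panel's lower face, 9 mm above the rim's lower edge. The key window, 24 x 82 mm, lies beyond it, centred at y = 18 mm
- key_slow_top (a point): white (slow) spring key of the fan switch, a 20 x 20 mm cap whose top stands 75 mm above the bench at rest, 19 mm above the base's top; point at the centre of the cap's top
- key_slow (a joint): travel of the white (slow) key in m: 0 at rest, 0.005 right down; its spring pushes back with 1.5 N at the start and 4.5 N right down and lifts it again by itself
- key_fast_top (a point): blue (fast) spring key of the fan switch, a 20 x 20 mm cap whose top stands 75 mm above the bench at rest, 19 mm above the base's top; point at the centre of the cap's top
- key_fast (a joint): travel of the blue (fast) key in m: 0 at rest, 0.005 right down; its spring pushes back with 1.5 N at the start and 4.5 N right down and lifts it again by itself
- key_off_top (a point): red (off) spring key of the fan switch, a 20 x 20 mm cap whose top stands 75 mm above the bench at rest, 19 mm above the base's top; point at the centre of the cap's top
- key_off (a joint): travel of the red (off) key in m: 0 at rest, 0.005 right down; its spring pushes back with 1.5 N at the start and 4.5 N right down and lifts it again by itself
- thread_a (a point): threaded hole of the fan base: a brass pillar 9 mm across and 9 mm tall with a dark 5 mm hole; point at the centre of its top, 65 mm above the bench; at x = -19, y = 66 mm in fan_base
- hole_a (a point): screw hole (7 mm) of the bezel; point at the hole's centre on the lower face of the top panel, 9 mm above the rim's lower edge; at x = -19, y = 66 mm in bezel; belongs over thread_a
- thread_b (a point): threaded hole of the fan base: a brass pillar 9 mm across and 9 mm tall with a dark 5 mm hole; point at the centre of its top, 65 mm above the bench; at x = 19, y = 66 mm in fan_base
- hole_b (a point): screw hole (7 mm) of the bezel; point at the hole's centre on the lower face of the top panel, 9 mm above the rim's lower edge; at x = 19, y = 66 mm in bezel; belongs over thread_b
- thread_c (a point): threaded hole of the fan base: a brass pillar 9 mm across and 9 mm tall with a dark 5 mm hole; point at the centre of its top, 65 mm above the bench; at x = 19, y = -66 mm in fan_base
- hole_c (a point): screw hole (7 mm) of the bezel; point at the hole's centre on the lower face of the top panel, 9 mm above the rim's lower edge; at x = 19, y = -66 mm in bezel; belongs over thread_c
- thread_d (a point): threaded hole of the fan base: a brass pillar 9 mm across and 9 mm tall with a dark 5 mm hole; point at the centre of its top, 65 mm above the bench; at x = -19, y = -66 mm in fan_base
- hole_d (a point): screw hole (7 mm) of the bezel; point at the hole's centre on the lower face of the top panel, 9 mm above the rim's lower edge; at x = -19, y = -66 mm in bezel; belongs over thread_d
- screwdriver: bystander: screwdriver with a yellow handle, 170 mm long, lying on the bench near the bezel, along its own x; origin under its middle
- screw_tin: bystander: small round steel tin, 62 mm across, 18 mm tall, with the brass screws in it; origin at the centre of its underside
- burner: bystander: brass stove burner, 56 mm across, 70 mm tall; origin at the centre of its underside
- oil_bottle: bystander: green oil bottle with a red cap, 48 mm across, 110 mm tall; origin at the centre of its underside

How it is judged:
By the outcome, as a careful person would: the job done as asked, in the order asked, and still so for the second after the job is handed in, while the arm keeps its last pose, push and grip.
It also fails if it takes over 64 s, if anything falls off the work surface, if the arm or the gripper's body presses on something with over 40 N, if the wrist force passes 120 N, or if a joint passes its speed limit or range.

## Working session

There is one attempt and no reset: what is moved stays moved. The work goes in short steps, Python scripts to look and compute and a tool call to move; the robot and the scene stay as the last step left them, time stands still between calls to the robot, and variables do not carry over. Pictures are saved under pics/ and viewed, at most 10 in all, crops included, and the job is handed in when it is done.

Besides the shell and the picture viewer there is one more tool, called after "Call:" as name(argument=value, ...) on one line, values as JSON. move_arm: Moves the arm, as the interface text tells. Scaled input: -1 to 1 covers 1 m each way for a shift and 360 degrees each way for a turn. Its arguments: {"type":"object","properties":{"steps":{"type":"array"},"squeeze":{"type":"number"}},"required":["steps"]}

```bash
mkdir -p pics; ls
cat > h.py <<'E'
import numpy as np, cv2
from rig import manip
def grab(n,f):
    im=manip.get_image(n); np.savez('pics/'+f+'.npz',**{k:np.array(v) for k,v in im.items()})
    cv2.imwrite('pics/'+f+'.png',np.array(im['pixels'])); return im
def load(f): return dict(np.load('pics/'+f+'.npz'))
def K(im): return np.array([[im['fx'],0,im['cx']],[0,im['fy'],im['cy']],[0,0,1.]],float)
def ray(im,uv,z):
    p=cv2.undistortPoints(np.array(uv,float).reshape(-1,1,2),K(im),np.array(im['D'],float)).reshape(-1,2)
    R=np.array(im['R']);t=np.array(im['t']).ravel(); c=-R.T@t
    d=np.c_[p,np.ones(len(p))]@R
    return c+d*((z-c[2])/d[:,2])[:,None]
def proj(im,X):
    return cv2.projectPoints(np.array(X,float).reshape(-1,3),cv2.Rodrigues(np.array(im['R'],float))[0],np.array(im['t'],float).ravel(),K(im),np.array(im['D'],float))[0].reshape(-1,2)
E
python3 - <<'E'
from h import *
for n in('top','side'):
    im=grab(n,n+'0'); R=np.array(im['R']);print(n,-R.T@np.array(im['t']).ravel(),R[2],im['fx'])
print(manip.get_state())
E
```

```text
pics
top [ 0.50699646 -0.00180405  1.04420277] [ 0.0528544  -0.03774423 -0.99788866] 369.29727110629864
side [-0.10438485  1.0001421   0.76873152] [ 0.48267041 -0.72131976 -0.4967163 ] 441.5742731996058
{'clock': 0.1, 'qpos': array([-1.29800752e+00,  2.76557157e-01,  1.50600928e+00,  2.47036181e-05,
        1.36069728e+00, -1.20997093e-01]), 'qd': array([ 0.00198088, -0.00077492, -0.00429996, -0.001738  ,  0.00042422,
        0.00096352]), 'effort': array([ 9.53088420e-04, -4.17701375e+01, -2.46404761e+01, -3.54746344e-04,
        5.82605877e-03,  1.56969247e-05]), 'position': array([ 0.22049289, -0.53051616,  0.21821064]), 'ee_rot': array([-8.34041484e-04,  9.80679286e-01,  1.95620654e-01, -5.13092034e-05]), 'contact_force': array([-0.49838294, -0.76079193,  0.4702058 ]), 'moment': array([ 0.05886785,  0.07009365, -0.02953399]), 'gripper_force': 0.0, 'width': 0.0854836843022328}
```

View pics/top0.png

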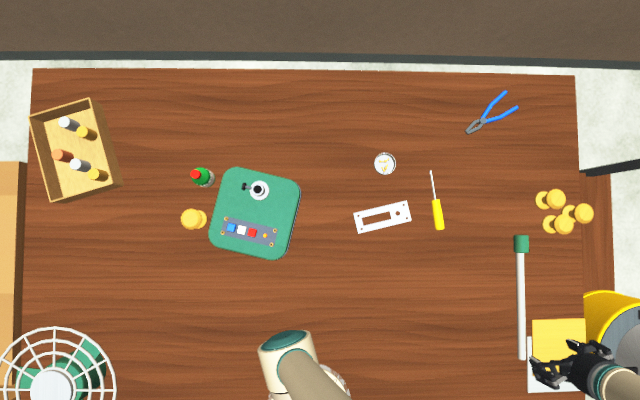

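View pics/side0.png

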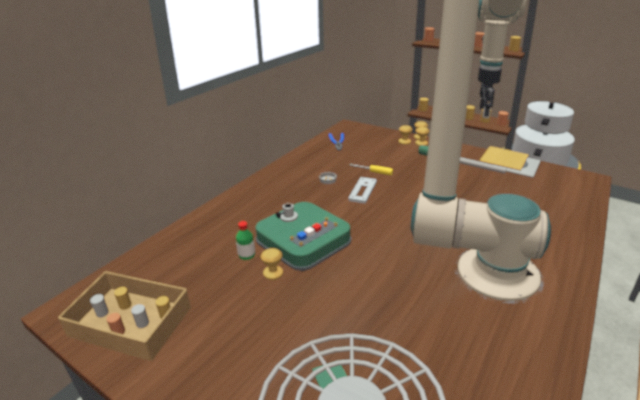

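Top view: base at about (255,213), with blue, white and red keys at (232,228), (242,230) and (252,233), the lamp at (265,236) and the socket at (260,189). The bezel is at (382,217) with its lamp hole at (398,213), and the screwdriver is at (436,200). The side view agrees with this.

Run:
```python
from h import *
im=load('top0'); px=im['pixels']; hsv=cv2.cvtColor(px,cv2.COLOR_BGR2HSV)
def cen(m,box):
    x0,y0,x1,y1=box; k=np.zeros(m.shape,bool);k[y0:y1,x0:x1]=m[y0:y1,x0:x1]
    ys,xs=np.nonzero(k); return xs.mean(),ys.mean(),len(xs)
H,S,V=[hsv[...,i].astype(int) for i in range(3)]
panel=(215,215,280,250)
b=cen((H>95)&(H<125)&(S>150)&(V>120),panel); w=cen((S<40)&(V>200),panel); r=cen(((H<6)|(H>174))&(S>150)&(V>120),panel)
o=cen((H>8)&(H<22)&(S>170)&(V>180),(258,228,272,243))
P=[ray(im,c[:2],z)[0] for c,z in((b,.075),(w,.075),(r,.075),(o,.068))]
for c,p in zip((b,w,r,o),P): print(np.round(c,1),p.round(4))
P=np.array(P)
loc=np.array([46,18,-10,-44])/1e3
u=P[0,:2]-P[3,:2]; print('spacing',np.linalg.norm(np.diff(P[:,:2],axis=0),axis=1))
yaw=np.arctan2(-u[0],u[1]); ey=np.array([-np.sin(yaw),np.cos(yaw)]); print('yaw',np.degrees(yaw),'origin',(P[:,:2]-loc[:,None]*ey).mean(0))
m=((S<45)&(V>170)).astype(np.uint8); m[:190]=0;m[240:]=0;m[:,:345]=0;m[:,420:]=0
cs,_=cv2.findContours(m,cv2.RETR_EXTERNAL,cv2.CHAIN_APPROX_NONE); c=max(cs,key=cv2.contourArea)
q=ray(im,c.reshape(-1,2),.012)[:,:2]
rc=cv2.minAreaRect((q*1000).astype(np.float32)); print('bezel',rc, np.round(cv2.boxPoints(rc)))
print('lamphole approx',ray(im,(398,213),.012))
```

```text
[231.  226.9  63. ] [0.4933 0.2029 0.075 ]
[241.1 229.4  73. ] [0.4869 0.1765 0.075 ]
[251.8 232.   62. ] [0.4801 0.1488 0.075 ]
[266. 235.   3.] [0.4721 0.1126 0.068 ]
spacing [0.02714468 0.02848436 0.03704974]
yaw -13.235264182918428 origin [0.48250764 0.15776439]
bezel ((521.2054443359375, -205.2674560546875), (60.55067443847656, 157.35580444335938), 13.345320701599121) [[ 474. -136.]
 [ 510. -289.]
 [ 569. -275.]
 [ 533. -122.]]
lamphole approx [[ 0.53130596 -0.25080346  0.012     ]]
```

Call:
move_arm(steps=[0, 0, 0.224, 0.28, 0.325, 0.05, 1, 0, 0, 0.224, 0.28, 0.325, 0.05, 1, 0, 0, 0.224, 0.28, 0.325, 0.05, 1, 0, 0, 0.224, 0.28, 0.325, 0.05, 1, 0, 0, 0.224, 0.28, 0.325, 0.05, 1, 0, 0, 0.224, 0.28, 0.325, 0.05, 1, 0, 0, 0.224, 0.28, 0.325, 0.05, 1, 0, 0, 0.224, 0.28, 0.325, 0.05, 1, 0, 0, 0.224, 0.28, 0.325, 0.05, 1, 0, 0, 0.224, 0.28, 0.325, 0.05, 1])

```text
clock: 1.1
position: [0.5032, -0.2025, 0.2691]
ee_rot: [0.0, 0.618, 0.787, 0.001]
contact_force: [0.1, 0.2, -1.0]
width: 0.0852
gripper_force: 0.0
```

Run:
```python
from h import *
im=grab('wrist','w1'); s=manip.get_state(); print(s['clock'],s['position'],s['ee_rot'],s['qpos'],s['contact_force'])
R=np.array(im['R']);print(-R.T@np.array(im['t']).ravel(),R[2],im['fx'])
print(proj(im,[[.521,-.205,.012],[.5313,-.2508,.012]]))
```

```text
1.15 [ 0.50181427 -0.2039843   0.26875223] [-1.91795014e-04  6.18027946e-01  7.86156082e-01  1.90650599e-04] [-5.14867575e-01  2.01315036e-01  1.48426211e+00  4.37645496e-04
  1.45633723e+00 -7.53250405e-01] [ 0.53864652 -0.4954378   0.09116684]
[ 0.48582421 -0.13527877  0.42469687] [ 0.0658322  -0.26551286 -0.96185708] 334.95718171482144
[[335.97888228 168.27306379]
 [334.90999819 204.32954548]]
```

View pics/w1.png

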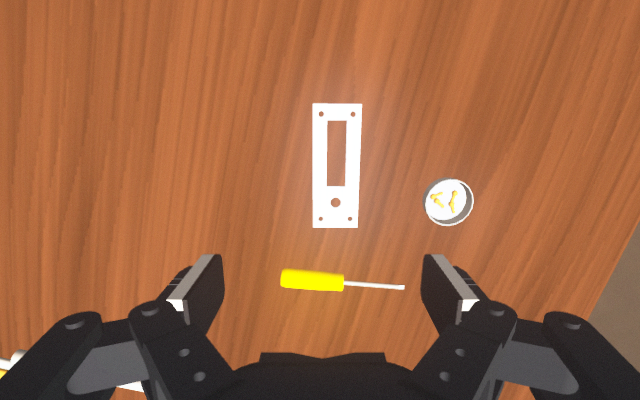

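The wrist view shows the bezel clearly: corner holes near (321,114), (353,114), (320,219) and (350,219), and the lamp hole at (335,202). The screwdriver lies at (340,281) and the tin at (448,202).

```bash
cat >> h.py <<'E'
def rigid(L,W):
    L=np.array(L,float);W=np.array(W,float);l=L-L.mean(0);w=W-W.mean(0)
    a=np.arctan2((l[:,0]*w[:,1]-l[:,1]*w[:,0]).sum(),(l*w).sum()); R=np.array([[np.cos(a),-np.sin(a)],[np.sin(a),np.cos(a)]])
    t=W.mean(0)-R@L.mean(0); return np.degrees(a),t,(W-(L@R.T+t))*1000
E
python3 - <<'E'
from h import *
im=load('w1'); g=cv2.cvtColor(im['pixels'],cv2.COLOR_BGR2GRAY).astype(float)
L=[];W=[]
for (u,v),l in {(321,114):(-19,66),(353,114):(19,66),(350,219):(19,-66),(320,219):(-19,-66),(335,202):(0,-44)}.items():
    r=4 if l[1]!=-44 else 8
    p=g[v-r:v+r+1,u-r:u+r+1]; w=np.clip(p.max()*.95-p,0,None); yy,xx=np.mgrid[-r:r+1,-r:r+1]
    if 1: c=(u+(w*xx).sum()/w.sum(),v+(w*yy).sum()/w.sum())
    q=ray(im,c,.0115)[0]; print(l,np.round(c,1),q.round(4)); L.append(np.array(l)/1e3);W.append(q[:2])
print(rigid(L,W))
m=(g>200).astype(np.uint8);m[240:]=0;m[:90]=0;m[:,:300]=0;m[:,375:]=0
c=max(cv2.findContours(m,cv2.RETR_EXTERNAL,cv2.CHAIN_APPROX_NONE)[0],key=cv2.contourArea)
print(cv2.minAreaRect((ray(im,c.reshape(-1,2),.012)[:,:2]*1000).astype(np.float32)))
E
```

```text
(-19, 66) [320.7 113.5] [ 0.4869 -0.1451  0.0115]
(19, 66) [352.5 113.8] [ 0.5239 -0.1363  0.0115]
(19, -66) [349.5 218.3] [ 0.5546 -0.2649  0.0115]
(-19, -66) [320.3 218.4] [ 0.5175 -0.2739  0.0115]
(0, -44) [335.  202.1] [ 0.5308 -0.2479  0.0115]
(np.float64(13.386794323402148), array([ 0.52069868, -0.20506869]), array([[-0.07203396,  0.19792324],
       [ 0.0313058 ,  0.14804623],
       [ 0.10519405, -0.02703555],
       [ 0.0534743 , -0.24631559],
       [-0.11794019, -0.07261834]]))
((520.6538696289062, -204.89385986328125), (59.364356994628906, 156.61155700683594), 13.353533744812012)
```

Call:
move_arm(steps=[0, 0, -0.074, -0.015, 0.36, 0.03, 1, 0, 0, -0.074, -0.015, 0.36, 0.03, 1, 0, 0, -0.074, -0.015, 0.36, 0.03, 1, 0, 0, -0.074, -0.015, 0.36, 0.03, 1, 0, 0, -0.074, -0.015, 0.36, 0.03, 1, 0, 0, -0.074, -0.015, 0.36, 0.03, 1, 0, 0, -0.074, -0.015, 0.36, 0.03, 1, 0, 0, -0.074, -0.015, 0.36, 0.03, 1, 0, 0, -0.074, -0.015, 0.36, 0.03, 1, 0, 0, -0.074, -0.015, 0.36, 0.03, 1])

```text
clock: 2.15
position: [0.4854, 0.1534, 0.2986]
ee_rot: [0.0, 0.785, 0.62, -0.001]
contact_force: [-0.3, 0.1, -0.1]
width: 0.0855
gripper_force: 0.0
```

Run:
```python
from h import *
im=grab('wrist','w2'); s=manip.get_state(); print(s['clock'],s['position'],s['ee_rot'])
a=np.radians(-13.24);R=np.array([[np.cos(a),-np.sin(a)],[np.sin(a),np.cos(a)]])
for l,z in(((-19,66),65),((19,66),65),((19,-66),65),((-19,-66),65),((0,-44),68),((0,-10),75),((0,18),75),((0,46),75)):
    p=R@(np.array(l)/1e3)+[.4825,.1578]; print(l,proj(im,[*p,z/1e3])[0].round(1))
```

```text
2.2 [0.48548028 0.15284428 0.29860869] [ 2.86012404e-04  7.85341495e-01  6.19062341e-01 -6.87096049e-04]
(-19, 66) [302.5 104. ]
(19, 66) [336.5 103.8]
(19, -66) [335.6 215.7]
(-19, -66) [304.6 215.8]
(0, -44) [320.  199.2]
(0, -10) [319.8 172.4]
(0, 18) [319.6 148. ]
(0, 46) [319.5 122.6]
```

View pics/w2.png

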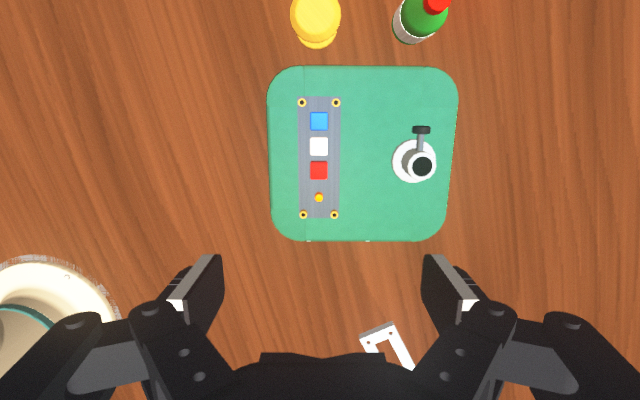

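The wrist view shows the panel with pillars at (302,102), (336,102), (334,215) and (304,215), keys at (319,121), (319,146) and (319,170), and the lamp at (319,197). That is within 2 px of the prediction, so I'll refine.

Run:
```python
from h import *
im=load('w2'); hsv=cv2.cvtColor(im['pixels'],cv2.COLOR_BGR2HSV).astype(int);H,S,V=hsv[...,0],hsv[...,1],hsv[...,2]
L=[];W=[]
br=(H>12)&(H<35)&(S>110)&(V>100)
for (u,v),l,z,m in [((302,102),(-19,66),65,br),((336,102),(19,66),65,br),((334,214),(19,-66),65,br),((304,214),(-19,-66),65,br),((319,197),(0,-44),68,br),
  ((319,121),(0,46),75,(H>95)&(H<125)&(S>150)),((319,146),(0,18),75,(S<40)&(V>200)),((319,170),(0,-10),75,((H<6)|(H>174))&(S>150))]:
    r=7 if z<75 else 13
    k=m[v-r:v+r+1,u-r:u+r+1].astype(np.uint8)
    pts=cv2.findNonZero(k).reshape(-1,2)
    c=(pts.min(0)+pts.max(0))/2 if z==65 else pts.mean(0); c=c+[u-r,v-r]
    q=ray(im,c,z/1e3)[0]; print(l,c.round(1),len(pts),q.round(4)); L.append(np.array(l)/1e3);W.append(q[:2])
print(rigid(L,W)); print(rigid(L[:4],W[:4])); print(rigid(L[5:],W[5:]))
```

```text
(-19, 66) [301.5 102.5] 37 [0.4784 0.2282 0.065 ]
(19, 66) [335.5 102.5] 35 [0.5154 0.2193 0.065 ]
(19, -66) [334. 214.] 45 [0.4845 0.0919 0.065 ]
(-19, -66) [303.  213.5] 47 [0.4477 0.1013 0.065 ]
(0, -44) [318.5 197.3] 56 [0.4713 0.1177 0.068 ]
(0, 46) [318.5 120.5] 318 [0.4925 0.205  0.075 ]
(0, 18) [318.5 146. ] 338 [0.4859 0.1778 0.075 ]
(0, -10) [318.1 170. ] 285 [0.4791 0.1513 0.075 ]
(np.float64(-13.663254720388727), array([0.48154884, 0.1603481 ]), array([[-0.23700736, -0.78170756],
       [-0.20697359, -0.65214804],
       [ 0.03927485,  0.12520626],
       [ 0.23664106,  0.57561827],
       [ 0.0964241 ,  0.09225571],
       [ 0.09449231, -0.01746309],
       [ 0.11339654, -0.01542905],
       [-0.13624791,  0.67366749]]))
(np.float64(-13.64423434792128), array([0.48150683, 0.16016485]), array([[-0.17221149, -0.59749256],
       [-0.14515549, -0.48019133],
       [ 0.05851151,  0.30750679],
       [ 0.25885548,  0.7701771 ]]))
(np.float64(-14.064096572521755), array([0.48145046, 0.16059187]), array([[-0.1195694 , -0.18411767],
       [ 0.08951623, -0.22902083],
       [ 0.03005317,  0.4131385 ]]))
```

Call:
move_arm(steps=[0, 0, 0, 0, 0.024, -0.05, -1, 0, 0, 0, 0, 0.024, -0.1, -1, 0, 0, 0, 0, 0.024, -0.13, -1, 0, 0, 0, 0, 0.024, -0.16, -1, 0, 0, 0, 0, 0.024, -0.18, -1, 0, 0, 0, 0, 0.024, -0.194, -1, 0, 0, 0, 0, 0.024, -0.194, -1, 0, 0, 0, 0, 0.024, -0.194, -1, 0, 0, 0, 0, 0.024, -0.194, -1, 0, 0, 0, 0, 0.024, -0.194, -1])

```text
clock: 3.2
position: [0.4865, 0.1778, 0.1061]
ee_rot: [0.001, 0.785, 0.619, 0.001]
contact_force: [-0.2, -0.1, 0.6]
width: 0.0004
gripper_force: 0.0
```

Run:
```python
from h import *
im=grab('side','s1'); s=manip.get_state(); print(s['clock'],s['position'],s['width'],s['contact_force'])
cv2.imwrite('pics/s1c.png',cv2.resize(im['pixels'][180:280,230:370],None,fx=5,fy=5,interpolation=cv2.INTER_CUBIC))
```

```text
3.25 [0.48632241 0.17790392 0.10599151] 0.00022069768732215772 [-0.50292249  0.11079247  0.25456727]
```

View pics/s1c.png

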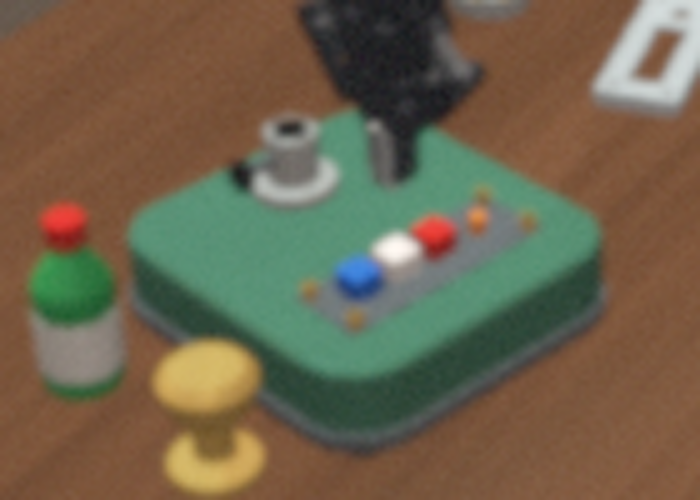

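The tip sits at crop (395,185), directly above the white key at (398,245). I'll check its height against the projection.

Run:
```python
from h import *
im=load('s1')
for X in ([.4863,.1779,.106],[.4863,.1779,.089],[.4858,.1777,.075],[.4924,.2049,.075],[.4791,.1505,.075]): print(X,((proj(im,X)[0]-[230,180])*5).round(0))
X=np.array([.4863,.1779,.12]); print([((proj(im,[.4863,.1779,z])[0]-[230,180])*5).round(0)[1] for z in(.08,.09,.1,.11,.12)])
```

```text
[0.4863, 0.1779, 0.106] [391. 201.]
[0.4863, 0.1779, 0.089] [392. 227.]
[0.4858, 0.1777, 0.075] [394. 248.]
[0.4924, 0.2049, 0.075] [356. 269.]
[0.4791, 0.1505, 0.075] [431. 228.]
[np.float64(241.0), np.float64(226.0), np.float64(211.0), np.float64(195.0), np.float64(180.0)]
```

Run:
```python
from h import *
im=grab('wrist','w3'); s=manip.get_state(); print(s['clock'],s['position'])
for X in ([.4863,.1779,.106],[.4863,.1779,.089],[.4858,.1777,.075]): print(X,proj(im,X)[0].round(0))
```

```text
3.3 [0.48611948 0.17797415 0.10584488]
[0.4863, 0.1779, 0.106] [323. 247.]
[0.4863, 0.1779, 0.089] [323. 235.]
[0.4858, 0.1777, 0.075] [322. 227.]
```

View pics/w3.png

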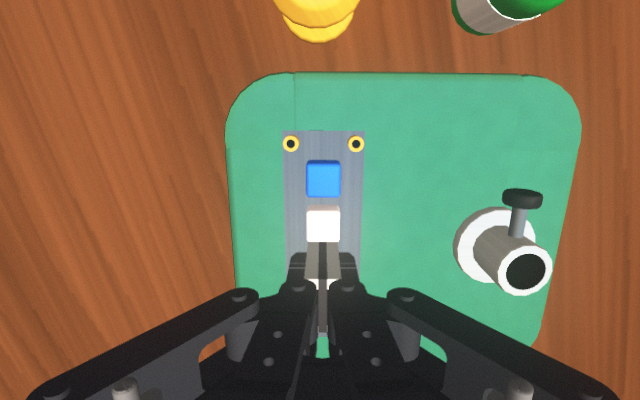

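The wrist view shows the closed fingers ending near (322,241), in line with the white key at (322,222). The tip height looks uncertain, so I'll go down by feel.

Call:
move_arm(steps=[0, 0, 0, 0, 0, -0.003, -1, 0, 0, 0, 0, 0, -0.006, -1, 0, 0, 0, 0, 0, -0.009, -1, 0, 0, 0, 0, 0, -0.011, -1, 0, 0, 0, 0, 0, -0.012, -1, 0, 0, 0, 0, 0, -0.012, -1, 0, 0, 0, 0, 0, -0.012, -1, 0, 0, 0, 0, 0, -0.012, -1, 0, 0, 0, 0, 0, -0.012, -1, 0, 0, 0, 0, 0, -0.012, -1])

```text
clock: 4.3
position: [0.4857, 0.178, 0.0931]
ee_rot: [0.0, 0.785, 0.62, 0.0]
contact_force: [0.3, 1.0, -0.4]
width: -0.0002
gripper_force: 0.0
```

Run:
```python
from h import *
im=grab('wrist','w4'); im2=grab('side','s2')
s=manip.get_state(); print(s['clock'],s['position'],s['contact_force'])
a=cv2.resize(im['pixels'][130:290,250:400],None,fx=2.5,fy=2.5); b=cv2.resize(im2['pixels'][190:254,280:340],(375,400),interpolation=cv2.INTER_CUBIC)
cv2.imwrite('pics/c4.png',np.hstack([a,b]))
```

```text
4.4 [0.485695   0.17799318 0.09310351] [ 0.2028731   0.20404704 -0.1531627 ]
```

View pics/c4.png

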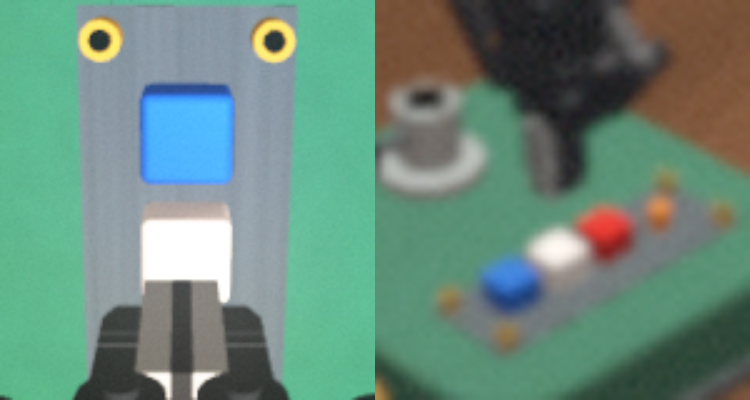

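Left: the tip covers the rear half of the white key. Right: there is still a clear gap of about 15 mm or more, and no contact force. I'll continue down gently.

Call:
move_arm(steps=[0, 0, 0, 0, 0, -0.001, -1, 0, 0, 0, 0, 0, -0.002, -1, 0, 0, 0, 0, 0, -0.003, -1, 0, 0, 0, 0, 0, -0.004, -1, 0, 0, 0, 0, 0, -0.004, -1, 0, 0, 0, 0, 0, -0.004, -1, 0, 0, 0, 0, 0, -0.004, -1, 0, 0, 0, 0, 0, -0.004, -1, 0, 0, 0, 0, 0, -0.004, -1, 0, 0, 0, 0, 0, -0.004, -1])

```text
clock: 5.4
position: [0.4857, 0.178, 0.0891]
ee_rot: [0.0, 0.785, 0.62, 0.0]
contact_force: [-0.3, -0.5, 1.2]
width: 0.0
gripper_force: 0.0
```

Run:
```python
from h import *
s=manip.get_state(); print(s['clock'],s['position'],s['contact_force'],s['moment'])
```

```text
5.4 [0.48565307 0.17798512 0.08905681] [-0.25703571 -0.50566657  1.16910905] [0.04937409 0.01873754 0.00756419]
```

Call:
move_arm(steps=[0, 0, 0, 0, 0, -0.001, -1, 0, 0, 0, 0, 0, -0.002, -1, 0, 0, 0, 0, 0, -0.002, -1, 0, 0, 0, 0, 0, -0.002, -1, 0, 0, 0, 0, 0, -0.002, -1, 0, 0, 0, 0, 0, -0.002, -1, 0, 0, 0, 0, 0, -0.002, -1, 0, 0, 0, 0, 0, -0.002, -1, 0, 0, 0, 0, 0, -0.002, -1, 0, 0, 0, 0, 0, -0.002, -1])

```text
clock: 6.4
position: [0.4857, 0.178, 0.087]
ee_rot: [0.0, 0.785, 0.62, 0.0]
contact_force: [-0.4, 0.6, -0.4]
width: 0.0001
gripper_force: 0.0
```

Run:
```python
from h import *
F=[]
for i in range(4):
    im=grab('wrist','w5'); s=manip.get_state(); F.append(s['contact_force'])
im2=grab('side','s3')
print(s['clock'],s['position'],np.mean(F,0))
a=cv2.resize(im['pixels'][130:290,250:400],None,fx=2.5,fy=2.5); b=cv2.resize(im2['pixels'][190:254,280:340],(375,400),interpolation=cv2.INTER_CUBIC)
cv2.imwrite('pics/c5.png',np.hstack([a,b]))
```

```text
6.6 [0.48562598 0.17796329 0.08701827] [-0.16900161 -0.03827517  0.06552829]
```

View pics/c5.png

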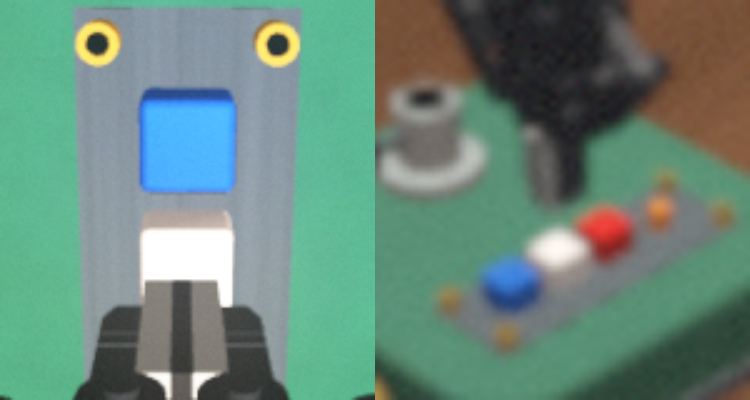

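No contact at nominal, and the tip is still visibly above the key in the side crop (558,203 against 560,235). I'll triangulate the tip.

Run:
```python
from h import *
A=load('w5');B=load('s3')
def line(im,uv): a=ray(im,uv,0.)[0];b=ray(im,uv,.2)[0];return a,(b-a)/np.linalg.norm(b-a)
a,d=line(A,(322,242))
for v in (220,222,223):
    b,e=line(B,(309.5,v))
    s=np.linalg.lstsq(np.c_[d,-e],b-a,rcond=None)[0]; print(a+d*s[0],b+e*s[1])
print(proj(B,[.4857,.178,.087]),proj(B,[.4857,.178,.075]),proj(A,[[.4857,.178,.087],[.4857,.178,.07]]))
```

```text
[0.48751863 0.18891918 0.10600581] [0.4803178  0.18034534 0.1102863 ]
[0.48687216 0.18626031 0.09959258] [0.4812172  0.17948326 0.10297231]
[0.48654756 0.18492521 0.09637229] [0.48166557 0.17905537 0.09929799]
[[308.66319795 226.11784791]] [[308.82160081 229.71177158]] [[323.59235535 247.39431869]
 [323.49904891 234.75705705]]
```

Call:
move_arm(steps=[0, 0, 0, 0, 0, -0.002, -1, 0, 0, 0, 0, 0, -0.004, -1, 0, 0, 0, 0, 0, -0.006, -1, 0, 0, 0, 0, 0, -0.006, -1, 0, 0, 0, 0, 0, -0.006, -1, 0, 0, 0, 0, 0, -0.006, -1, 0, 0, 0, 0, 0, -0.006, -1, 0, 0, 0, 0, 0, -0.006, -1, 0, 0, 0, 0, 0, -0.006, -1, 0, 0, 0, 0, 0, -0.006, -1])

```text
clock: 7.65
position: [0.4856, 0.178, 0.0811]
ee_rot: [0.0, 0.785, 0.62, 0.0]
contact_force: [-0.3, -0.3, -0.5]
width: 0.0
gripper_force: 0.0
```

Run:
```python
from h import *
F=[]
for i in range(4):
    im=grab('side','s4'); s=manip.get_state(); F.append(s['contact_force'])
print(s['clock'],s['position'],np.mean(F,0))
```

```text
7.85 [0.48561443 0.17797363 0.08103455] [ 0.1631605  -0.20999262 -0.08000028]
```

Call:
move_arm(steps=[0, 0, 0, 0, 0, -0.002, -1, 0, 0, 0, 0, 0, -0.004, -1, 0, 0, 0, 0, 0, -0.005, -1, 0, 0, 0, 0, 0, -0.005, -1, 0, 0, 0, 0, 0, -0.005, -1, 0, 0, 0, 0, 0, -0.005, -1, 0, 0, 0, 0, 0, -0.005, -1, 0, 0, 0, 0, 0, -0.005, -1, 0, 0, 0, 0, 0, -0.005, -1, 0, 0, 0, 0, 0, -0.005, -1])

```text
clock: 8.85
position: [0.4856, 0.178, 0.076]
ee_rot: [0.0, 0.785, 0.62, 0.0]
contact_force: [0.6, 0.3, 0.3]
width: -0.0002
gripper_force: 0.0
```

Run:
```python
from h import *
F=[]
for i in range(4):
    im=grab('wrist','w6'); s=manip.get_state(); F.append(s['contact_force'])
im2=grab('side','s5')
print(s['clock'],s['position'],np.mean(F,0))
a=cv2.resize(im['pixels'][130:290,250:400],None,fx=2.5,fy=2.5); b=cv2.resize(im2['pixels'][190:254,280:340],(375,400),interpolation=cv2.INTER_CUBIC)
cv2.imwrite('pics/c6.png',np.hstack([a,b]))
```

```text
9.05 [0.48560193 0.17797515 0.07601214] [ 0.04504408 -0.11032029 -0.07400175]
```

Call:
move_arm(steps=[0, 0, 0, 0, 0, -0.001, -1, 0, 0, 0, 0, 0, -0.002, -1, 0, 0, 0, 0, 0, -0.003, -1, 0, 0, 0, 0, 0, -0.004, -1, 0, 0, 0, 0, 0, -0.004, -1, 0, 0, 0, 0, 0, -0.004, -1, 0, 0, 0, 0, 0, -0.004, -1, 0, 0, 0, 0, 0, -0.004, -1, 0, 0, 0, 0, 0, -0.004, -1, 0, 0, 0, 0, 0, -0.004, -1])

```text
clock: 10.1
position: [0.4856, 0.178, 0.072]
ee_rot: [0.0, 0.785, 0.62, 0.0]
contact_force: [-0.8, -0.5, -0.3]
width: 0.0003
gripper_force: 0.0
```

Run:
```python
from h import *
F=[]
for i in range(4):
    im=grab('wrist','w7'); s=manip.get_state(); F.append(s['contact_force'])
print(s['clock'],s['position'],np.mean(F,0))
# where side view sees black/grey finger vs white key along column of key
for n in('s2','s3','s4','s5'):
    B=load(n)['pixels'][205:236,307:312].mean(1); print(n,[int(x) for x in B.mean(1)])
for n in('w4','w5','w6','w7'):
    A=load(n)['pixels'][205:262,312].astype(int); print(n,[int(x) for x in A.mean(1)][::2])
```

```text
10.3 [0.48561771 0.17798538 0.07204968] [-0.30255659 -0.34016312  0.04378418]
s2 [44, 46, 38, 35, 43, 49, 56, 62, 63, 63, 67, 70, 68, 69, 71, 88, 105, 115, 118, 119, 127, 155, 198, 231, 243, 240, 221, 186, 153, 137, 131]
s3 [34, 38, 42, 43, 38, 38, 43, 49, 57, 61, 63, 65, 67, 67, 67, 69, 75, 90, 108, 116, 126, 155, 199, 231, 243, 240, 221, 186, 153, 137, 131]
s4 [43, 38, 37, 39, 45, 42, 37, 39, 43, 49, 58, 64, 67, 64, 64, 65, 67, 69, 81, 99, 119, 153, 198, 231, 243, 240, 221, 186, 152, 138, 131]
s5 [37, 42, 40, 34, 36, 42, 43, 40, 38, 40, 47, 53, 61, 66, 65, 65, 68, 67, 72, 76, 94, 135, 191, 229, 243, 240, 221, 185, 152, 137, 131]
w4 [165, 163, 163, 166, 172, 173, 196, 254, 255, 255, 255, 255, 255, 255, 255, 255, 255, 255, 254, 133, 132, 128, 132, 131, 131, 127, 130, 125, 128]
w5 [158, 140, 162, 161, 163, 166, 169, 170, 217, 254, 255, 255, 255, 255, 255, 255, 255, 255, 254, 130, 131, 130, 131, 127, 126, 128, 128, 126, 124]
w6 [170, 166, 167, 159, 140, 158, 160, 156, 158, 166, 165, 166, 243, 255, 255, 255, 255, 255, 254, 127, 124, 126, 123, 125, 125, 124, 121, 123, 124]
w7 [166, 167, 164, 164, 161, 145, 155, 159, 156, 161, 159, 164, 166, 198, 254, 255, 255, 255, 254, 123, 119, 123, 127, 119, 120, 122, 123, 123, 122]
```

Call:
move_arm(steps=[0, 0, 0, 0, 0, -0.001, -1, 0, 0, 0, 0, 0, -0.002, -1, 0, 0, 0, 0, 0, -0.003, -1, 0, 0, 0, 0, 0, -0.004, -1, 0, 0, 0, 0, 0, -0.005, -1, 0, 0, 0, 0, 0, -0.006, -1, 0, 0, 0, 0, 0, -0.007, -1, 0, 0, 0, 0, 0, -0.007, -1, 0, 0, 0, 0, 0, -0.007, -1, 0, 0, 0, 0, 0, -0.007, -1])

```text
clock: 11.3
position: [0.4857, 0.178, 0.0651]
ee_rot: [0.0, 0.785, 0.62, 0.0]
contact_force: [-0.7, -0.3, 0.2]
width: 0.0001
gripper_force: 0.0
```

```bash
cat > f.py <<'E'
from h import *
import sys
F=[]
for i in range(4):
    im=grab('wrist',sys.argv[1]); s=manip.get_state(); F.append(s['contact_force'])
b=grab('side',sys.argv[1]+'s')
print(s['clock'],s['position'],np.mean(F,0).round(2))
print([int(x) for x in b['pixels'][205:236,307:312].mean((1,2))]); print([int(x) for x in im['pixels'][205:262:2,312].mean(1)])
E
python3 f.py a1
```

```text
11.5 [0.48565284 0.17798398 0.06508958] [ 0.12 -0.09  0.21]
[31, 31, 35, 34, 39, 40, 38, 34, 39, 43, 41, 40, 41, 46, 49, 56, 63, 66, 67, 68, 69, 69, 80, 113, 161, 199, 205, 182, 153, 137, 130]
[166, 166, 162, 163, 161, 165, 165, 154, 156, 153, 154, 155, 161, 161, 159, 165, 230, 254, 253, 124, 123, 122, 119, 120, 118, 121, 117, 119, 123]
```

Call:
move_arm(steps=[0, 0, 0, 0, 0, -0.001, -1, 0, 0, 0, 0, 0, -0.002, -1, 0, 0, 0, 0, 0, -0.003, -1, 0, 0, 0, 0, 0, -0.004, -1, 0, 0, 0, 0, 0, -0.004, -1, 0, 0, 0, 0, 0, -0.004, -1, 0, 0, 0, 0, 0, -0.004, -1, 0, 0, 0, 0, 0, -0.004, -1, 0, 0, 0, 0, 0, -0.004, -1, 0, 0, 0, 0, 0, -0.004, -1])

```text
clock: 12.55
position: [0.4856, 0.178, 0.0611]
ee_rot: [0.0, 0.785, 0.62, 0.0]
contact_force: [-1.4, -0.4, 2.0]
width: -0.0002
gripper_force: 1.2
```

```bash
python3 f.py a2
```

```text
12.75 [0.48563126 0.17795416 0.06104142] [-0.57 -0.56  1.89]
[33, 34, 34, 33, 34, 38, 41, 38, 36, 37, 42, 42, 39, 41, 44, 50, 53, 64, 66, 67, 67, 70, 73, 76, 95, 132, 167, 174, 157, 140, 132]
[165, 163, 164, 162, 163, 164, 162, 161, 157, 159, 152, 152, 159, 155, 160, 160, 165, 234, 249, 119, 122, 121, 119, 120, 120, 120, 119, 118, 120]
```

Call:
move_arm(steps=[0, 0, 0, 0, 0, -0.001, -1, 0, 0, 0, 0, 0, -0.002, -1, 0, 0, 0, 0, 0, -0.003, -1, 0, 0, 0, 0, 0, -0.004, -1, 0, 0, 0, 0, 0, -0.005, -1, 0, 0, 0, 0, 0, -0.005, -1, 0, 0, 0, 0, 0, -0.005, -1, 0, 0, 0, 0, 0, -0.005, -1, 0, 0, 0, 0, 0, -0.005, -1, 0, 0, 0, 0, 0, -0.005, -1])

```text
clock: 13.8
position: [0.4857, 0.178, 0.0576]
ee_rot: [0.0, 0.785, 0.62, 0.0]
contact_force: [-3.5, -1.1, 14.6]
width: -0.0001
gripper_force: 7.2
```

```bash
python3 f.py a3
```

```text
14.0 [0.48571527 0.17798761 0.05756034] [-3.25 -1.   14.51]
[32, 32, 37, 35, 33, 35, 38, 43, 42, 37, 39, 41, 44, 40, 42, 47, 51, 59, 63, 66, 67, 67, 70, 72, 77, 95, 133, 169, 177, 158, 139]
[163, 163, 163, 162, 166, 163, 162, 162, 163, 161, 147, 154, 154, 158, 160, 160, 162, 229, 250, 120, 118, 123, 118, 118, 119, 120, 117, 118, 118]
```

The white key is down on its stop (14.5 N, against at most 4.5 N from the spring). Next I lift and go to the blue key.

Call:
move_arm(steps=[0, 0, 0, 0, 0, 0.012, -1, 0, 0, 0, 0, 0, 0.025, -1, 0, 0, 0, 0.007, 0.028, 0.025, -1, 0, 0, 0, 0.007, 0.028, 0.025, -1, 0, 0, 0, 0.007, 0.028, 0.015, -1, 0, 0, 0, 0.007, 0.028, 0.007, -1, 0, 0, 0, 0.007, 0.028, 0.004, -1, 0, 0, 0, 0.007, 0.028, 0.002, -1, 0, 0, 0, 0.007, 0.028, 0, -1, 0, 0, 0, 0.007, 0.028, 0, -1])

```text
clock: 15.05
position: [0.4918, 0.2054, 0.0576]
ee_rot: [-0.0, 0.785, 0.619, -0.001]
contact_force: [-4.6, -0.8, 14.4]
width: 0.0
gripper_force: 7.2
```

```bash
python3 f.py a4
```

```text
15.25 [0.49177936 0.20540714 0.05759793] [-4.08 -1.51 13.68]
[57, 58, 63, 68, 68, 61, 58, 53, 54, 64, 75, 68, 50, 37, 31, 34, 34, 34, 46, 72, 105, 148, 195, 226, 238, 234, 217, 181, 149, 135, 132]
[164, 162, 162, 163, 165, 164, 164, 165, 161, 166, 160, 165, 143, 85, 88, 88, 86, 115, 156, 127, 126, 127, 124, 126, 126, 123, 124, 127, 125]
```

Blue bottomed at the same height, and white has sprung back. Next is red.

Call:
move_arm(steps=[0, 0, 0, 0, 0, 0.012, -1, 0, 0, 0, 0, 0, 0.025, -1, 0, 0, 0, -0.007, -0.027, 0.027, -1, 0, 0, 0, -0.013, -0.054, 0.025, -1, 0, 0, 0, -0.013, -0.054, 0.022, -1, 0, 0, 0, -0.013, -0.054, 0.01, -1, 0, 0, 0, -0.013, -0.054, 0.005, -1, 0, 0, 0, -0.013, -0.054, 0.002, -1, 0, 0, 0, -0.013, -0.054, 0, -1, 0, 0, 0, -0.013, -0.054, 0, -1])

```text
clock: 16.3
position: [0.4796, 0.1521, 0.0575]
ee_rot: [0.0, 0.784, 0.62, -0.0]
contact_force: [-4.4, -3.2, 15.2]
width: -0.0002
gripper_force: 7.9
```

```bash
python3 f.py a5
python3 - <<'E'
from h import *
im=load('a5s');print(proj(im,[[.4858,.1777,.075],[.4924,.2049,.075],[.4791,.1505,.075]]).round(1))
for a in('s1','a4s','a5s'):
    p=load(a)['pixels'];print(a,[[int(p[v-6:v+7,u-2:u+3].mean((1,2))[i]) for i in range(13)] for u,v in((309,230),(301,234))])
E
```

```text
16.5 [0.47965021 0.15203029 0.05754659] [-4.02 -3.38 15.94]
[41, 37, 38, 37, 37, 39, 52, 68, 80, 89, 99, 107, 111, 112, 112, 113, 114, 114, 114, 115, 125, 154, 198, 230, 243, 240, 221, 185, 152, 138, 130]
[255, 255, 255, 255, 255, 255, 255, 255, 255, 255, 255, 254, 205, 155, 109, 104, 106, 103, 110, 131, 131, 129, 127, 125, 124, 126, 123, 124, 120]
[[308.9 229.6]
 [301.3 233.8]
 [316.3 225.6]]
s1 [[119, 127, 155, 199, 231, 243, 240, 221, 186, 152, 137, 132, 123], [120, 121, 126, 134, 140, 140, 136, 124, 102, 82, 78, 91, 109]]
a4s [[72, 105, 148, 195, 226, 238, 234, 217, 181, 149, 135, 132, 126], [70, 71, 73, 74, 74, 76, 81, 95, 106, 102, 88, 79, 91]]
a5s [[115, 125, 154, 198, 230, 243, 240, 221, 185, 152, 138, 130, 125], [119, 121, 125, 133, 139, 141, 137, 124, 102, 81, 78, 91, 109]]
```

Red is down on its stop too; white and blue look exactly at rest. Note that the tip is 12 mm above the reported TCP when shut, so I'll feel for the bench when grasping. Moving over to the bezel.

Call:
move_arm(steps=[0, 0, 0, 0, 0, 0.03, -1, 0, 0, 0, 0, 0, 0.08, -1, 0, 0, 0.01, 0.005, -0.03, 0.12, 0, 0, 0, 0.074, 0.041, -0.357, 0.12, 0.55, 0, 0, 0.074, 0.041, -0.357, 0.12, 0.55, 0, 0, 0.074, 0.041, -0.357, 0.12, 0.55, 0, 0, 0.074, 0.041, -0.357, 0.12, 0.55, 0, 0, 0.074, 0.041, -0.357, 0.12, 0.55, 0, 0, 0.074, 0.041, -0.357, 0.12, 0.55, 0, 0, 0.074, 0.041, -0.357, 0.12, 0.55])

```text
clock: 17.55
position: [0.5211, -0.2067, 0.1755]
ee_rot: [-0.0, 0.621, 0.784, 0.0]
contact_force: [2.0, 0.2, -0.4]
width: 0.0662
gripper_force: 0.0
```

Call:
move_arm(steps=[0, 0, 0, 0, 0, 0, 0.55, 0, 0, 0, 0, 0, 0, 0.55, 0, 0, 0, 0, 0, -0.03, 0.55, 0, 0, 0, 0, 0, -0.06, 0.55, 0, 0, 0, 0, 0, -0.08, 0.55, 0, 0, 0, 0, 0, -0.09, 0.55, 0, 0, 0, 0, 0, -0.1, 0.55, 0, 0, 0, 0, 0, -0.11, 0.55, 0, 0, 0, 0, 0, -0.115, 0.55, 0, 0, 0, 0, 0, -0.115, 0.55])

```text
clock: 18.55
position: [0.5205, -0.2048, 0.0607]
ee_rot: [-0.0, 0.621, 0.784, -0.0]
contact_force: [0.4, -0.1, 0.1]
width: 0.0661
gripper_force: 0.0
```

```bash
python3 f.py b1
python3 - <<'E'
from h import *
s=manip.get_state();q=s['ee_rot'];print(s['width'],np.degrees(2*np.arctan2(q[2],q[1]))-90)
p=load('b1')
a=p['pixels'];cv2.imwrite('pics/b1v.png',a)
E
```

```text
18.75 [ 0.52107824 -0.2053555   0.06163929] [-0.07 -0.58  0.12]
[116, 116, 116, 117, 117, 118, 117, 117, 118, 118, 119, 118, 118, 118, 118, 119, 118, 118, 118, 120, 127, 155, 199, 231, 243, 240, 221, 186, 152, 137, 132]
[103, 102, 98, 102, 102, 102, 100, 102, 102, 100, 102, 102, 103, 100, 102, 103, 101, 101, 100, 104, 102, 108, 198, 241, 242, 242, 242, 242, 242]
0.06624472183171036 13.191064745669607
```

View pics/b1v.png

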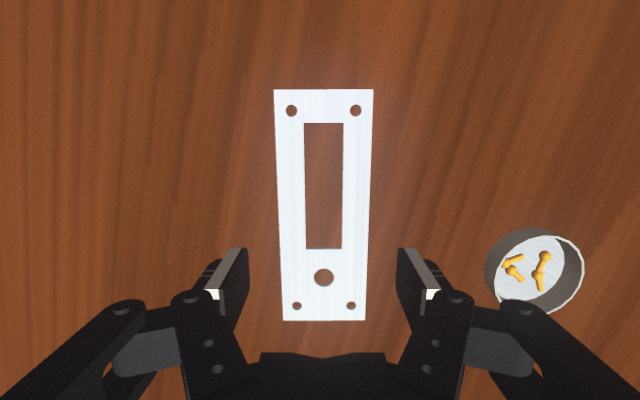

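The fingers (248 and 398) straddle the bezel symmetrically (centre column about 323), so I'll go down.

Call:
move_arm(steps=[0, 0, 0, 0, 0, -0.02, 0.55, 0, 0, 0, 0, 0, -0.035, 0.55, 0, 0, 0, 0, 0, -0.045, 0.55, 0, 0, 0, 0, 0, -0.05, 0.55, 0, 0, 0, 0, 0, -0.055, 0.55, 0, 0, 0, 0, 0, -0.06, 0.55, 0, 0, 0, 0, 0, -0.064, 0.55, 0, 0, 0, 0, 0, -0.067, 0.55, 0, 0, 0, 0, 0, -0.067, 0.55, 0, 0, 0, 0, 0, -0.067, 0.55])

```text
clock: 19.8
position: [0.5207, -0.2051, -0.0059]
ee_rot: [0.0, 0.621, 0.784, 0.0]
contact_force: [-0.2, -0.4, 0.2]
width: 0.066
gripper_force: 0.0
```

```bash
python3 f.py b2
```

```text
20.0 [ 0.52080069 -0.20511545 -0.00575899] [ 0.24 -0.6   0.15]
[116, 116, 116, 117, 117, 116, 118, 118, 116, 118, 117, 119, 119, 118, 119, 117, 119, 118, 118, 119, 127, 155, 199, 231, 243, 240, 221, 185, 152, 137, 131]
[102, 102, 101, 100, 101, 102, 101, 103, 101, 101, 101, 101, 99, 98, 98, 99, 100, 99, 100, 98, 99, 100, 97, 98, 99, 96, 101, 101, 94]
```

Call:
move_arm(steps=[0, 0, 0, 0, 0, -0.002, 0.55, 0, 0, 0, 0, 0, -0.004, 0.55, 0, 0, 0, 0, 0, -0.006, 0.55, 0, 0, 0, 0, 0, -0.008, 0.55, 0, 0, 0, 0, 0, -0.009, 0.55, 0, 0, 0, 0, 0, -0.009, 0.55, 0, 0, 0, 0, 0, -0.009, 0.55, 0, 0, 0, 0, 0, -0.009, 0.55, 0, 0, 0, 0, 0, -0.009, 0.55, 0, 0, 0, 0, 0, -0.009, 0.55])

```text
clock: 21.05
position: [0.5207, -0.205, -0.0149]
ee_rot: [0.0, 0.621, 0.784, 0.0]
contact_force: [0.1, -0.1, 0.3]
width: 0.0664
gripper_force: 0.0
```

```bash
python3 f.py b3|head -1
```

```text
21.25 [ 0.52064876 -0.20503154 -0.01492861] [-0.02  0.21 -0.32]
```

Call:
move_arm(steps=[0, 0, 0, 0, 0, -0.001, 0.55, 0, 0, 0, 0, 0, -0.002, 0.55, 0, 0, 0, 0, 0, -0.003, 0.55, 0, 0, 0, 0, 0, -0.003, 0.55, 0, 0, 0, 0, 0, -0.003, 0.55, 0, 0, 0, 0, 0, -0.003, 0.55, 0, 0, 0, 0, 0, -0.003, 0.55, 0, 0, 0, 0, 0, -0.003, 0.55, 0, 0, 0, 0, 0, -0.003, 0.55, 0, 0, 0, 0, 0, -0.003, 0.55])

```text
clock: 22.3
position: [0.5206, -0.205, -0.018]
ee_rot: [0.0, 0.621, 0.784, 0.0]
contact_force: [0.3, 0.1, 0.5]
width: 0.0663
gripper_force: 0.0
```

```bash
python3 f.py b4|head -1
```

```text
22.5 [ 0.52062609 -0.2050237  -0.01795742] [-0.06  0.55 -0.29]
```

Call:
move_arm(steps=[0, 0, 0, 0, 0, -0.001, 0.55, 0, 0, 0, 0, 0, -0.002, 0.55, 0, 0, 0, 0, 0, -0.003, 0.55, 0, 0, 0, 0, 0, -0.003, 0.55, 0, 0, 0, 0, 0, -0.003, 0.55, 0, 0, 0, 0, 0, -0.003, 0.55, 0, 0, 0, 0, 0, -0.003, 0.55, 0, 0, 0, 0, 0, -0.003, 0.55, 0, 0, 0, 0, 0, -0.003, 0.55, 0, 0, 0, 0, 0, -0.003, 0.55])

```text
clock: 23.55
position: [0.5208, -0.2051, -0.019]
ee_rot: [0.001, 0.621, 0.784, 0.0]
contact_force: [-2.4, 2.2, 15.2]
width: 0.0666
gripper_force: 7.4
```

```bash
python3 f.py b5|head -1
```

```text
23.75 [ 0.52077378 -0.20510151 -0.01895937] [-3.09  1.69 14.82]
```

The bench is felt at TCP z ≈ −0.0185. I'll raise 6.5 mm and close.

Call:
move_arm(steps=[0, 0, 0, 0, 0, 0.003, 0.55, 0, 0, 0, 0, 0, 0.0065, 0.55, 0, 0, 0, 0, 0, 0.0065, 0.5, 0, 0, 0, 0, 0, 0.0065, 0.42, 0, 0, 0, 0, 0, 0.0065, 0.35, 0, 0, 0, 0, 0, 0.0065, 0.2, 0, 0, 0, 0, 0, 0.0065, 0.2, 0, 0, 0, 0, 0, 0.0065, 0.2, 0, 0, 0, 0, 0, 0.0065, 0.2, 0, 0, 0, 0, 0, 0.0065, 0.2], squeeze=50)

```text
clock: 24.8
position: [0.5208, -0.205, -0.0142]
ee_rot: [0.0, 0.621, 0.784, 0.0]
contact_force: [0.1, 0.4, 4.9]
width: 0.0566
gripper_force: 53.7
```

```bash
python3 f.py b6|head -1
python3 - <<'E'
from h import *
s=manip.get_state();q=s['ee_rot'];print(s['width'],s['gripper_force'],q,np.degrees(2*np.arctan2(q[2],q[1]))-90)
im=load('b6');a=np.radians(13.39);R=np.array([[np.cos(a),-np.sin(a)],[np.sin(a),np.cos(a)]])
for l in((-19,66),(19,66)): print(proj(im,[*(R@(np.array(l)/1e3)+[.5207,-.2051]),.0115]))
g=cv2.cvtColor(im['pixels'],cv2.COLOR_BGR2GRAY); m=(g>200).astype(np.uint8); cs,h=cv2.findContours(m,cv2.RETR_CCOMP,cv2.CHAIN_APPROX_NONE)
for c,k in zip(cs,h[0]):
    if cv2.contourArea(c)>30: print(k[3],cv2.contourArea(c),cv2.minAreaRect(c)[:2])
E
```

```text
25.0 [ 0.52077095 -0.20501276 -0.01423017] [-0.26  1.1   5.49]
0.05629473794776513 53.72643738985062 [1.96060709e-04 6.21138888e-01 7.83700470e-01 1.28661786e-04] 13.201297676393224
[[272.86981505 114.92766904]]
[[373.80429465 114.56563189]]
-1 119.5 ((635.5, 352.0), (36.0, 7.0))
-1 1914.0 ((621.800048828125, 337.60003662109375), (53.20000076293945, 71.19999694824219))
5 332.0 ((598.5, 349.0000305175781), (27.577163696289062, 17.677669525146484))
5 63.0 ((607.5000610351562, 325.5), (7.071067810058594, 12.727920532226562))
-1 64.5 ((416.0, 290.0), (10.0, 12.0))
-1 54.0 ((228.5, 290.0), (10.0, 11.0))
-1 38037.5 ((322.0, 218.0), (274.0, 158.0))
13 11220.0 ((322.0, 227.0), (188.0, 64.0))
13 311.0 ((271.0000305175781, 115.00001525878906), (19.798988342285156, 19.798988342285156))
13 315.0 ((373.0000305175781, 114.50001525878906), (19.091880798339844, 20.50609588623047))
```

The grip is solid, with holes a and b at (271,115) and (373,114.5), within 2 px of prediction, so the bezel did not shift. I'll lift it.

Call:
move_arm(steps=[0, 0, 0, 0, 0, 0.004, 0.2, 0, 0, 0, 0, 0, 0.01, 0.2, 0, 0, 0, 0, 0, 0.025, 0.2, 0, 0, 0, 0, 0, 0.045, 0.2, 0, 0, 0, 0, 0, 0.07, 0.2, 0, 0, 0, 0, 0, 0.095, 0.2, 0, 0, 0, 0, 0, 0.12, 0.2, 0, 0, 0, 0, 0, 0.13, 0.2, 0, 0, 0, 0, 0, 0.13, 0.2, 0, 0, 0, 0, 0, 0.13, 0.2])

```text
clock: 26.05
position: [0.5199, -0.2047, 0.1146]
ee_rot: [-0.001, 0.621, 0.784, -0.0]
contact_force: [-0.7, -0.5, -1.6]
width: 0.0568
gripper_force: 53.4
```

```bash
python3 f.py d1|head -1
cat > hp.py <<'E'
from h import *
import sys
s=manip.get_state();print(s['width'],s['gripper_force'])
im=load(sys.argv[1]);g=cv2.cvtColor(im['pixels'],cv2.COLOR_BGR2GRAY); m=(g>170).astype(np.uint8)
cs,h=cv2.findContours(m,cv2.RETR_CCOMP,cv2.CHAIN_APPROX_NONE)
for c,k in zip(cs,h[0]):
    if cv2.contourArea(c)>60: x=cv2.minAreaRect(c); print(k[3],cv2.contourArea(c),np.round(x[0],1),np.round(x[1],1),round(x[2],1))
E
python3 hp.py b6; python3 hp.py d1
```

```text
26.25 [ 0.51982994 -0.20460977  0.11411932] [ 0.08  0.12 -0.63]
0.05700085743463497 53.40542525053024
-1 2289.0 [623.6 338.7] [58.  72.1] 38.0
0 114.5 [591.8 342.8] [ 9.2 17. ] 45.0
-1 69.0 [416.5 290. ] [10. 13.] 90.0
-1 67.0 [228. 290.] [10. 12.] 90.0
-1 38226.0 [322. 218.] [274. 158.] 90.0
7 11025.0 [322.  226.5] [ 64. 187.] 0.0
7 290.5 [372.5 114.5] [19. 19.] 0.0
7 294.5 [271.3 114.8] [19.8 19.1] 45.0
0.05700085743463497 53.40542525053024
-1 69.0 [416.5 290. ] [10. 13.] 90.0
-1 66.0 [228. 290.] [10. 12.] 90.0
-1 3848.5 [501.5 246.5] [64.8 76.5] 63.4
2 71.0 [478.3 232.5] [ 8.3 21.6] 56.3
2 157.0 [502.6 242.8] [12.  35.5] 12.3
2 1225.5 [509.4 253.8] [42.8 73.7] 42.6
-1 38360.0 [322.  221.5] [281. 158.] 90.0
11 11024.0 [322.  226.5] [ 64. 187.] 0.0
11 290.5 [372.5 114.5] [19. 19.] 0.0
11 294.5 [271.3 114.8] [19.8 19.1] 45.0
```

The bezel hasn't moved in the hand (hole pixels are unchanged) and it is level. Moving it over the base at this height.

Call:
move_arm(steps=[0, 0, -0.01, -0.004, 0.03, 0, 0.2, 0, 0, -0.025, -0.01, 0.08, 0, 0.2, 0, 0, -0.04, -0.016, 0.13, 0, 0.2, 0, 0, -0.05, -0.022, 0.18, 0, 0.2, 0, 0, -0.06, -0.028, 0.23, 0, 0.2, 0, 0, -0.067, -0.033, 0.28, 0, 0.2, 0, 0, -0.072, -0.037, 0.325, 0, 0.2, 0, 0, -0.075, -0.039, 0.355, 0, 0.2, 0, 0, -0.075, -0.039, 0.365, 0, 0.2, 0, 0, -0.075, -0.039, 0.365, 0, 0.2])

```text
clock: 27.3
position: [0.4814, 0.1609, 0.1151]
ee_rot: [0.0, 0.786, 0.618, -0.0]
contact_force: [-0.6, 0.6, -1.5]
width: 0.0562
gripper_force: 53.3
```

```bash
python3 f.py e1|head -1; python3 hp.py e1
python3 - <<'E'
from h import *
s=manip.get_state();q=s['ee_rot'];print(q,np.degrees(2*np.arctan2(q[2],q[1]))-90)
E
```

```text
27.5 [0.4817712  0.15856798 0.11532365] [-0.31  0.09 -1.47]
0.05646760540713623 53.34670275449753
-1 69.0 [416. 290.] [10. 12.] 90.0
-1 67.0 [228. 290.] [10. 12.] 90.0
-1 103.0 [323. 277.] [11.3 11.3] 45.0
-1 2056.5 [522. 230.] [46.7 56.6] 45.0
3 1201.5 [522.8 230.8] [36.1 42.4] 45.0
-1 117.5 [524.6 194.7] [21.  10.2] 66.8
-1 1367.5 [479.  208.8] [44.6 75.9] 10.0
-1 1022.0 [322.5 189.5] [33. 33.] 0.0
-1 38283.0 [322. 218.] [274. 158.] 90.0
8 10826.5 [322. 227.] [ 64. 188.] -0.0
8 279.5 [373.  114.5] [18. 19.] 0.0
8 282.5 [271. 115.] [19.7 18.8] 63.4
-1 408.0 [317.   6.] [12. 52.] 90.0
[ 1.65595128e-04  7.87468893e-01  6.16354333e-01 -2.26548539e-04] -13.899207272418266
```

Call:
move_arm(steps=[0, 0, 0, 0, 0, -0.01, 0.2, 0, 0, 0, 0, 0, -0.02, 0.2, 0, 0, 0, 0, 0, -0.028, 0.2, 0, 0, 0, 0, 0, -0.034, 0.2, 0, 0, 0, 0, 0, -0.04, 0.2, 0, 0, 0, 0, 0, -0.044, 0.2, 0, 0, 0, 0, 0, -0.047, 0.2, 0, 0, 0, 0, 0, -0.048, 0.2, 0, 0, 0, 0, 0, -0.048, 0.2, 0, 0, 0, 0, 0, -0.048, 0.2])

```text
clock: 28.55
position: [0.4818, 0.1601, 0.0678]
ee_rot: [0.0, 0.787, 0.617, 0.0]
contact_force: [0.1, 0.1, -1.4]
width: 0.0563
gripper_force: 53.4
```

```bash
python3 f.py e2|head -1; python3 hp.py e2
python3 - <<'E'
from h import *
s=manip.get_state();q=s['ee_rot'];print(q,np.degrees(2*np.arctan2(q[2],q[1]))-90)
t=grab('top','t2')
a=load('e2')['pixels'][90:330,220:424]; b=t['pixels'][205:260,210:290]
cv2.imwrite('pics/e2v.png',np.hstack([cv2.resize(a,(408,480)),cv2.resize(b,(392,270)) if 0 else cv2.copyMakeBorder(cv2.resize(b,(392,270),interpolation=cv2.INTER_CUBIC),0,210,0,0,cv2.BORDER_CONSTANT)]))
im=load('e2')
a=np.radians(-13.65);R=np.array([[np.cos(a),-np.sin(a)],[np.sin(a),np.cos(a)]])
for l,z in(((-19,66),65),((19,66),65),((0,-44),68),((0,-10),75),((0,18),75),((0,46),75)): print(l,proj(im,[*(R@(np.array(l)/1e3)+[.4815,.1602]),z/1e3]).round(1))
E
```

```text
28.75 [0.48178841 0.16000994 0.06775434] [ 0.01  0.15 -1.05]
0.0564948352881958 53.37192177772522
-1 69.0 [416. 290.] [10. 12.] 90.0
-1 66.0 [228. 290.] [10. 12.] 90.0
-1 3330.5 [583.6 272.2] [58.3 74. ] 60.9
2 1921.5 [584.8 273.8] [44.5 55.2] 45.0
-1 61.5 [582.5 224.5] [15.  7.] 90.0
-1 2219.0 [522.6 237.1] [57.7 95.2] 16.7
-1 1626.5 [323. 216.] [42. 42.] 0.0
-1 38264.5 [322. 218.] [274. 158.] 90.0
7 10977.0 [322. 227.] [ 64. 188.] 0.0
7 67.5 [366.8 112.8] [ 7.8 11.3] 45.0
7 159.5 [375.9 115.6] [13.1 20.2] 17.4
7 194.5 [268.9 115.4] [20.1 14.6] 76.0
[1.14216211e-04 7.86914242e-01 6.17062342e-01 1.69364735e-04] -13.796144102032969
(-19, 66) [[281.  111.9]]
(19, 66) [[363.9 111.7]]
(0, -44) [[323.  322.4]]
(0, -10) [[322.8 272.1]]
(0, 18) [[322.7 218.2]]
(0, 46) [[322.6 158.6]]
```

View pics/e2v.png

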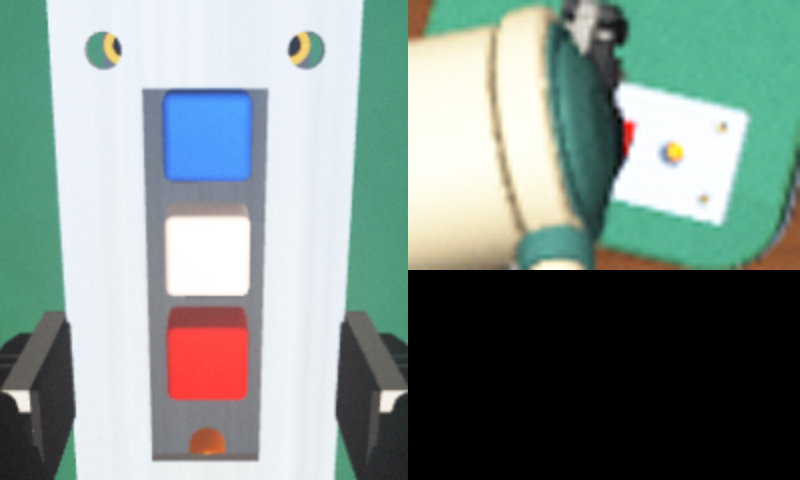

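Left: blue, white and red keys sit centred in the window, with both pillars seen symmetrically through holes a and b. Right (top view): the lamp shows in the lamp hole and the pillars in holes c and d. I'll compute the residual offset.

Run:
```python
from h import *
im=load('e2'); rim=.0678+.0142; zt=rim+.012
hsv=cv2.cvtColor(im['pixels'],cv2.COLOR_BGR2HSV).astype(int);H,S,V=hsv[...,0],hsv[...,1],hsv[...,2]
# bezel from hole a,b top edges, window corners
Wb=ray(im,[(271,114.9),(372.8,114.5)],zt)[:,:2]; Lb=np.array([[-19,66],[19,66]])/1e3
print('hole spacing',np.linalg.norm(Wb[1]-Wb[0]),'bezel',rigid(Lb,Wb)[:2])
wc=ray(im,[(290,133),(354,133),(290,321),(354,321)],zt)[:,:2]
win=np.zeros(H.shape,bool);win[134:318,292:353]=1
def box(m):
    c=max(cv2.findContours((m&win).astype(np.uint8),0,2)[0],key=cv2.contourArea);return cv2.boundingRect(c)
L=[];W=[]
for n,y,m in(('w',18,(S<35)&(V>215)),('b',46,(H>95)&(H<125)&(S>130)&(V>200)),('r',-10,((H<6)|(H>174))&(S>150)&(V>200))):
    x,yy,w,h=box(m); c=(x+(w-1)/2,yy+(h-1)/2); q=ray(im,c,.075)[0]; print(n,(x,yy,w,h),q); L.append((0,y/1e3));W.append(q[:2])
print('base',rigid(L,W))
# top view: lamp & holes c,d
t=load('t2');p=cv2.cvtColor(t['pixels'],cv2.COLOR_BGR2HSV).astype(int)
m=(p[...,0]>8)&(p[...,0]<32)&(p[...,1]>110)&(p[...,2]>150);m[:205]=0;m[260:]=0;m[:,:250]=0;m[:,290:]=0
n,_,st,ce=cv2.connectedComponentsWithStats(m.astype(np.uint8));print(st[1:],ce[1:].round(1))
g=cv2.cvtColor(t['pixels'],cv2.COLOR_BGR2GRAY)
sat=((p[...,1]>60)).astype(np.uint8)
print('nonwhite around lamp',[ (c.round(1)) for c in [np.argwhere(sat[230:242,258:271]).mean(0)[::-1]+[258,230]]])
for l,z in(((0,-44),68),((19,-66),65),((-19,-66),65)):
    a=np.radians(-13.65);R=np.array([[np.cos(a),-np.sin(a)],[np.sin(a),np.cos(a)]]);o=R@(np.array(l)/1e3)+[.4815,.1602]
    print(l,'base',proj(t,[*o,z/1e3]).round(1),'bezel',proj(t,[*o,zt]).round(1))
```

```text
hole spacing 0.03818941669290933 bezel (np.float64(-13.59017343224532), array([0.48125399, 0.15979295]))
w (303, 198, 42, 40) [0.48618873 0.17792258 0.075     ]
b (302, 137, 44, 44) [0.49277462 0.20484125 0.075     ]
r (304, 254, 40, 36) [0.47953284 0.15071357 0.075     ]
base (np.float64(-13.746826262792334), array([0.48188802, 0.16034141]), array([[ 0.02333379,  0.09677807],
       [-0.04447481, -0.18249609],
       [ 0.02114102,  0.08571802]]))
[[263 234   3   4   9]
 [253 259   1   1   1]
 [280 259   4   1   4]
 [285 258   1   2   2]
 [287 259   3   1   3]] [[263.9 235.3]
 [253.  259. ]
 [281.5 259. ]
 [285.  258.5]
 [288.  259. ]]
nonwhite around lamp [array([264. , 235.5])]
(0, -44) base [[264.2 235.4]] bezel [[262.9 235.7]]
(19, -66) base [[274.2 230.3]] bezel [[273.1 230.5]]
(-19, -66) base [[270.7 244.3]] bezel [[269.5 245. ]]
```

The residual is about 0.6 mm in x and y and 0.15° in yaw. I'll correct it and lower to 15 mm.

Call:
move_arm(steps=[0, 0, 0, 0.0005, 0.0005, -0.002, 0.2, 0, 0, 0, 0.0005, 0.0005, -0.004, 0.2, 0, 0, 0, 0.0005, 0.0005, -0.006, 0.2, 0, 0, 0, 0.0005, 0.0005, -0.008, 0.2, 0, 0, 0, 0.0005, 0.0005, -0.01, 0.2, 0, 0, 0, 0.0005, 0.0005, -0.011, 0.2, 0, 0, 0, 0.0005, 0.0005, -0.011, 0.2, 0, 0, 0, 0.0005, 0.0005, -0.011, 0.2, 0, 0, 0, 0.0005, 0.0005, -0.011, 0.2, 0, 0, 0, 0.0005, 0.0005, -0.011, 0.2])

```text
clock: 29.85
position: [0.4822, 0.1605, 0.0566]
ee_rot: [0.0, 0.787, 0.617, 0.0]
contact_force: [-0.1, 0.5, -1.4]
width: 0.057
gripper_force: 53.4
```

```bash
python3 f.py e3|head -1; python3 hp.py e3 | grep -E "^(0\.0|-?[0-9]+ (3[0-9]{4}|1[0-9]{3}\.))"
python3 - <<'E'
from h import *
s=manip.get_state();q=s['ee_rot'];print(q,np.degrees(2*np.arctan2(q[2],q[1]))-90)
im=load('e3');zt=.0568+.0142+.012
print('bezel',rigid(np.array([[-19,66],[19,66]])/1e3,ray(im,[(271,114.9),(372.8,114.5)],zt)[:,:2])[:2])
hsv=cv2.cvtColor(im['pixels'],cv2.COLOR_BGR2HSV).astype(int);H,S,V=hsv[...,0],hsv[...,1],hsv[...,2]
win=np.zeros(H.shape,bool);win[134:318,292:353]=1
for y,m in((18,(S<35)&(V>215)),(46,(H>95)&(H<125)&(S>130)&(V>200)),(-10,((H<6)|(H>174))&(S>150)&(V>200))):
    c=max(cv2.findContours((m&win).astype(np.uint8),0,2)[0],key=cv2.contourArea);x,yy,w,h=cv2.boundingRect(c)
    a=np.radians(-13.7);print(y,(x,yy,w,h),ray(im,(x+(w-1)/2,yy+(h-1)/2),.075)[0][:2]-np.array([-np.sin(a),np.cos(a)])*y/1e3)
E
```

```text
30.05 [0.482169   0.16046734 0.05657021] [ 0.16 -0.02 -0.55]
0.05657233862938953 53.37175011634827
-1 1861.5 [322.5 225.5] [45. 45.] 90.0
-1 38257.5 [322. 218.] [274. 158.] 90.0
[5.74327052e-05 7.86926253e-01 6.17047054e-01 4.69850795e-05] -13.79837183364846
bezel (np.float64(-13.591432039209868), array([0.48161934, 0.16025835]))
18 (301, 206, 45, 43) [0.48191271 0.16043687]
46 (300, 141, 47, 47) [0.48187837 0.16014705]
-10 (302, 265, 43, 38) [0.48196201 0.160785  ]
```

Bezel and base agree to about 0.3 mm. The rim is 15 mm above the base top, and no contact force shows beyond the bezel's weight. Handing in.

```bash
python3 -c "
from rig import manip
print(manip.sign_off())"
```

```text
the job is handed in; nothing more can be done
None
```

I pressed the white, blue and red keys right down in that order and let each one up. The bezel is now held level about 15 mm above its seat, lined up to roughly 0.3 mm, and the job is handed in.

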